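# Unlock the folding lid stay of the cutlery chest and shut its lid

## Robot

A 6-joint arm with a two-finger parallel gripper is mounted at the origin on a cart in front of the work surface, level with it; the furniture and walls round the work are solid. World frame = base frame: x ahead of the robot, y to its left, z up, the work surface at z = 0. Lengths are in m, angles in rad, forces in N, time in s.
With the tool pointing down it reaches from about 0.35 to 0.775 m from the base axis. Payload 5.5 kg.
Tool frame: the origin (TCP) lies where the fingers leave the gripper's body, on its centre line; the fingertips stand env.tip_reach ahead of it and the grasp point (between the pads) lies 54 mm ahead of it (env.tip_reach is the distance from the TCP to the fingertips, in m); z points along the fingers, y is the line along which they close (so a half turn about z gives the same grasp; the last joint's range is limited). The gripper opens to 85 mm and grips with 20 to 120 N. Pads are 22 mm wide; open, the fingers measure 114 mm over their backs; the gripper's body (76 mm by 85 mm) begins 54 mm behind the grasp point. The pads swing forward as they close: fully open they stand 13 mm farther back than shut.
Start: joints at [-1.309, 0.313, 0.046, 1.304, 0, 1.431], TCP at [0.225, -0.529, 0.304] pointing down, gripper open.
Joint ranges: [-2.76, 2.76], [-0.86, 1.69], [-1.03, 1.26], [-2.2, 2.34], [-1.47, 1.5], [-3.14, 3.14]. Speed limits (rad/s): [2.57, 2.57, 3.14, 3.14, 3.14, 3.14].

## Interface

Orientations are given as a unit quaternion [w, x, y, z].
In Python, from workcell import status, optics, hand_in, env gives the robot as it stands.
- The arm moves only by the shell command python3 -m handwheel 'ROWS' [FORCE]. ROWS is a JSON object whose one key "deltas" holds a list of rows, each a list of 5 numbers: the opening, from -1 (shut) to 1 (fully open), then the shift along the tool's x, y, z in units of 40 mm (1.0 is 40 mm), then the turn about the tool's z in units of 10 degrees (1.0 is 10 degrees). In form: {"deltas": [[jaw, x, y, z, roll], ...]}. A call has 1 to 20 rows; each row shifts and turns the commanded pose from where the row before left it, along the tool's axes as they then stand; what a row does not reach is not made up. A row lasts 1/8 s, in which the tool goes at most 62.5 mm and 10.7 degrees, less where a joint would pass 70% of its speed; a pose out of reach is approached as far as the arm can. A call is refused whole if a number of a shift passes 1 or a number of a turn 1, either way. A call with a gripper value outside its range is refused whole. The fingers move at their own pace and stop on an object; FORCE is the grip in N (left out, the last holds). Time passes only in rows, so rows that do not move let the fingers close. It gives the time, the measured TCP pose, the force, the opening and the grip force at its end, in the units of the state.
- status.get_state(): the state, without advancing time (a new reading comes with each control period).
- optics.read_camera(name): name is "scene" or "top"; returns a dict with "frame" (400x640x3 uint8, red, green, blue), "depth" (400x640 float32, m along the optical axis (not along the pixel's ray), 0 where there is no reading), "vfov" (degrees; the focal length in pixels is half the picture's height over the tangent of half this angle, whatever the lens; pixels are square), "cx", "cy" (the principal point, pixels), "origin" and "attitude" of the camera in the world. Camera axes: x right, y down, z forward; pixel columns grow to the right and rows downward; lengths in m; the calibration is good to about 2 mm. A picture is of the moment at which its call begins.
- hand_in(): hands the job in; it is judged then, once.
The state is a dict: "clock": time; "joint_pos": joint angles; "qvel": joint speeds; "tau": joint torques, N m; "tcp_pos": TCP position; "orientation": TCP orientation; "wrist_force": force on the tool from outside, world axes, zero at the start; "ft_torque": the same for the moment, N m; "finger_gap": finger opening in m; "grip_force": force on a finger pad.
Only numpy, scipy, OpenCV 4.12 (cv2) and the standard library are available. Lean on these libraries where they do the work, as an engineer would, in place of code of your own. Each camera call takes 0.05 s, during which the arm holds its last target. There are 200 camera calls.

## Task

The lid of the wooden cutlery chest on the trolley is propped open by a folding steel stay on the chest's right side. Lift the stay's knee by its knob, up and towards the chest's front, until it is past centre and unlocked, then lower the lid under control, never letting it drop; go gently, because the stay's bracket is only lightly clamped in its slots and must not be dragged along them. Finally press the lid down, without forcing it, until it has snapped past its catch and is fully shut, let go, and leave the jar, the pot and the timer where they stand.

Things in the scene. Friction and masses are not known exactly. Their poses are not given: they have to be found in the camera images.
- chest: open light-wood box, 230 (x, depth) x 240 (y, width) x 100 mm high, fixed to the tray; origin under its centre; x points from its front wall to its back wall, y to its left, z up. The lid is hinged on top of the back wall (x +115, z 100 mm). The stay is outside its right wall (y -120 mm)
- lid (a joint): lid angle, rad: 0 = fully shut, grows as it opens; starts at about 1.24, free edge about 0.33 m above the tray. The lid, 240 x 240 x 12 mm (collider lid_c0), 0.34 kg, falls freely once unlocked. At 0.06 a sprung catch in the front wall stops it: about 10 N on the front edge snaps it past, then it goes home; over 25 N is too much. Readings noisy by 0.01
- lid_front (a point): point on the lid's upper face, on its middle line, 21 mm in from the free front edge: the place to press. With the lid shut it is 115 mm above the tray
- knob (a point): centre of the knob's grip, a round dark-wood sleeve 12 mm thick, 36 mm long on the stay's knee, along the chest's y axis, 52 mm out from the right wall; raised lid and upper link are 41 to 52 mm inboard: lean the gripper outwards. Fixed to the lower link, it rolls between the pads. Lowering leads it about 1.8 rad over the top of the lower pivot to its front, holding back up to 8 N
- knee (a joint): knee angle between the stay's two links, rad: about 2.69 = locked against its stop, 2.49 = links in line (centre), lower = past centre and unlocked, about 0 = folded with the lid shut
- stay_pivot (a point): middle of the bracket's slots, at its screws (chest x -15, z 50 mm), put at the knob's y. The 0.1 m lower link pivots on the bracket (plate 40 x 46 mm, collider bracket_c0) at this x, but up to 12 mm higher or lower, unmeasured. 9 N up or down slips the bracket (2 to 4 N are there already): lead the knob on its arc by feel, giving way to force along the lower link; 1 mm off makes about 6 N
- sprinkle_jar: bystander: glass jar with a black lid, 54 mm wide, 75 mm high, origin under its centre; stands to the right of the chest
- kitchen_timer: bystander: black round kitchen timer, 67 mm wide, 61 mm high, origin under its centre; stands to the right and front of the chest
- cream_pot: bystander: white stoneware pot, 68 mm wide, 66 mm high, origin under its centre; stands to the left of the chest

How it is judged:
On the way, in this order (a step that is already met when the one before it is completed fails the run):
1. the knee is lifted past centre (knee joint under 2.39) while the lid is still up (lid over 0.9 rad) (value of joint knee below 2.39 rad and value of joint lid above 0.9 rad), for 0.05 s.
2. the lid has come down to near the catch (lid under 0.15 rad) (value of joint lid below 0.15 rad), for 0.1 s.
At the end, for the whole second after the job is handed in: the lid is fully shut past its catch: its joint under 0.015 rad (front edge within about 3 mm of home) and at rest, with the jar, pot and timer within 15 mm of where they stood and the stay's bracket within 2 mm of where it was clamped (value of joint lid below 0.015 rad and velocity of joint lid between -0.05 and 0.05 rad/s and distance of each of sprinkle_jar, cream_pot, kitchen_timer from where it was at the start of the episode below 0.015 m and distance of bracket_c0 from where it was at the start of the episode below 0.002 m); the robot touches nothing.
It fails at once if the stay bracket is dragged more than 2 mm in its slots (distance of bracket_c0 from where it was at the start of the episode above 0.002 m).
It fails at once if the lid is pressed with over 25 N (contact force between the fingers and lid_c0 above 25 N).
It fails at once if the lid drops: it falls faster than 1.2 rad/s while still more than 0.12 rad open (velocity of joint lid below -1.2 rad/s and value of joint lid above 0.12 rad).
It fails at once if a bystander is disturbed: the jar, the pot or the timer moves more than 15 mm (distance of any of sprinkle_jar, cream_pot, kitchen_timer from where it was at the start of the episode above 0.015 m).
It also fails if it takes over 72 s, if anything falls off the work surface, if the arm or the gripper's body presses on something with over 40 N, if the wrist force passes 120 N, or if a joint passes its speed limit or range.

## Working session

There is one attempt and no reset: what is moved stays moved. The work goes in short steps, Python scripts to look and compute and a shell command to move; the robot and the scene stay as the last step left them, time stands still between calls to the robot, and variables do not carry over. Pictures are saved under pics/ and viewed, at most 10 in all, crops included, and the job is handed in when it is done.

```bash
ls; mkdir -p pics; cat > h.py <<'E'
import numpy as np, cv2
from workcell import status, optics, hand_in, env
from scipy.spatial.transform import Rotation as R
def q2R(q): return R.from_quat([q[1],q[2],q[3],q[0]]).as_matrix()
def cam(n):
    c=optics.read_camera(n); a=np.array(c['attitude']); c['R']=q2R(a) if a.size==4 else a.reshape(3,3)
    c['f']=200/np.tan(np.radians(c['vfov'])/2); return c
def pts(c):
    v,u=np.mgrid[0:400,0:640]; d=c['depth']
    p=np.stack([(u-c['cx'])/c['f']*d,(v-c['cy'])/c['f']*d,d],-1)
    return p@c['R'].T+np.array(c['origin'])
def save(c,n): cv2.imwrite('pics/'+n,c['frame'][:,:,::-1])
E
python3 - <<'E'
from h import *
import pickle
for n in('scene','top'):
    c=cam(n); save(c,n+'0.png'); print(n,c['origin'],c['attitude'],c['vfov'],c['cx'],c['cy'],c['R'].round(3).tolist())
    pickle.dump(c,open(n+'0.pkl','wb'))
s=status.get_state(); print(s, env.tip_reach)
E
```

```text
pics
scene [0.02776905 0.6398365  0.49487044] [ 0.18600259 -0.30701166  0.79449601 -0.48981933] 52.71763996142283 328.1662044292488 190.44370201310917 [[-0.742, -0.306, 0.596], [-0.67, 0.332, -0.664], [0.005, -0.893, -0.451]]
top [0.45077792 0.03175679 1.3734646 ] [ 0.04215901 -0.699151    0.71294584 -0.03344728] 45.96959449448836 319.6400377489799 206.60057662742827 [[-0.019, -0.994, 0.107], [-1.0, 0.02, 0.011], [-0.013, -0.107, -0.994]]
{'clock': 0.1, 'joint_pos': array([-1.30860940e+00,  3.13957347e-01,  4.50679182e-02,  1.30363538e+00,
       -2.81246401e-05,  1.43118815e+00]), 'qvel': array([ 0.00052831, -0.00170835,  0.00229291,  0.00066977, -0.00321121,
       -0.0004079 ]), 'tau': array([ 1.78233095e-03, -4.81725705e+01,  2.99244368e+01,  1.27271455e-02,
       -1.82792010e-04,  6.18463275e-06]), 'tcp_pos': array([ 0.22475271, -0.52886496,  0.30306964]), 'orientation': array([-8.61755846e-04,  9.79887499e-01,  1.99548846e-01, -6.69714790e-05]), 'wrist_force': array([-0.11374644, -0.02832384, -0.20292717]), 'ft_torque': array([0.0275728 , 0.01484085, 0.01358789]), 'grip_force': 0.0, 'finger_gap': 0.08551902577022946} 0.0726
```

View pics/scene0.png

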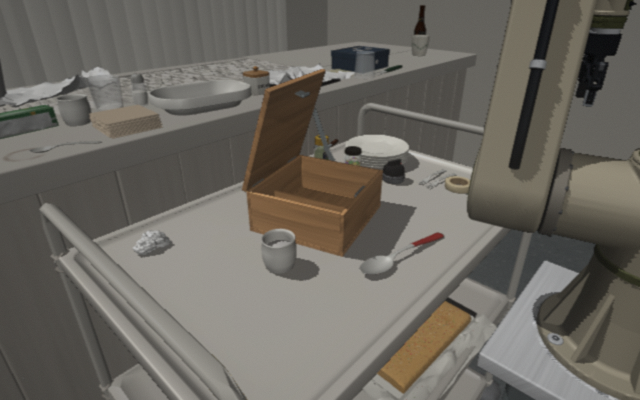

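View pics/top0.png

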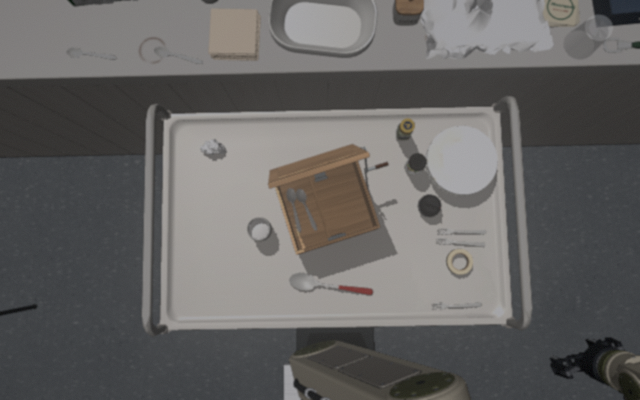

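The scene view shows the chest at about (315,190) with its lid up. The top view shows the chest at (325,205), knob near (380,165), jar (418,162), timer (430,205) and pot (260,230). Next I'll zoom in on the top view and measure.

```bash
python3 - <<'E'
from h import *
import pickle
t=pickle.load(open('top0.pkl','rb')); s=pickle.load(open('scene0.pkl','rb'))
im=t['frame'][110:270,250:450,::-1]; im=np.clip(im.astype(float)*1.5,0,255).astype('uint8')
cv2.imwrite('pics/topz.png',cv2.resize(im,(750,600),interpolation=cv2.INTER_CUBIC))
im=s['frame'][60:260,230:430,::-1]; cv2.imwrite('pics/scenez.png',cv2.resize(np.clip(im.astype(float)*1.3,0,255).astype('uint8'),(600,600),interpolation=cv2.INTER_CUBIC))
P=pts(t); 
for (u,v) in [(380,165),(384,164),(376,166),(372,168),(418,162),(430,205),(260,230),(300,250),(377,230),(390,203),(330,330-25),(369,150),(270,170),(316,160),(320,190)]: print((u,v),P[v,u].round(4))
hsv=cv2.cvtColor(t['frame'],cv2.COLOR_RGB2HSV)
x,y,z=P[...,0],P[...,1],P[...,2]
roi=np.zeros(z.shape,bool); roi[120:270,255:395]=1
# wall tops
m=roi&(z>.090)&(z<.112)&(t['depth']>0); n,l,st,ce=cv2.connectedComponentsWithStats(m.astype('uint8'))
print(st[1:][st[1:,4]>20])
r=cv2.minAreaRect(np.float32(P[m][:,:2])); print('walltop rect',r, cv2.boxPoints(r))
# lid from scene & top
print('lid pts', [ (h, P[roi&(abs(z-h)<.01)].mean(0).round(3) if (roi&(abs(z-h)<.01)).any() else None) for h in (.15,.2,.25,.3,.32)])
for nm,c in(('top',t),('scene',s)):
    Q=pts(c);h=cv2.cvtColor(c['frame'],cv2.COLOR_RGB2HSV)
    m=(Q[...,2]>.14)&(Q[...,2]<.36)&(Q[...,0]>.4)&(Q[...,0]<.75)&(abs(Q[...,1])<.3)&(c['depth']>0)&(h[...,1]>70)
    p=Q[m]; ctr=p.mean(0); u,sv,vt=np.linalg.svd(p-ctr,full_matrices=False); print(nm,len(p),ctr.round(4),vt[2].round(4),(sv/len(p)**.5).round(4),p.min(0),p.max(0))
E
```

```text
(380, 165) [ 0.6917 -0.1168  0.1369]
(384, 164) [ 0.6951 -0.1281  0.1321]
(376, 166) [ 0.6902 -0.1067  0.1315]
(372, 168) [ 0.6853 -0.096   0.1302]
(418, 162) [ 0.7104 -0.2307  0.073 ]
(430, 205) [ 0.5904 -0.2622  0.0581]
(260, 230) [0.5306 0.2164 0.0453]
(300, 250) [0.4712 0.1011 0.1034]
(377, 230) [ 5.266e-01 -1.183e-01 -1.000e-04]
(390, 203) [ 0.6051 -0.159  -0.0019]
(330, 305) [0.3145 0.023  0.0015]
(369, 150) [ 7.642e-01 -1.022e-01 -3.000e-04]
(270, 170) [0.6876 0.1781 0.1199]
(316, 160) [0.6891 0.0515 0.2315]
(320, 190) [0.6461 0.0452 0.0099]
[[275 161 105  93 761]]
walltop rect ((0.6118186116218567, 0.030619293451309204), (0.24191009998321533, 0.2468714714050293), 16.65602684020996) [[ 0.46055868  0.11420723]
 [ 0.5313183  -0.1223062 ]
 [ 0.7630786  -0.05296864]
 [ 0.6923189   0.18354478]]
lid pts [(0.15, array([0.711, 0.052, 0.15 ])), (0.2, array([0.698, 0.053, 0.2  ])), (0.25, array([0.679, 0.056, 0.251])), (0.3, array([0.655, 0.049, 0.3  ])), (0.32, array([0.648, 0.046, 0.324]))]
top 1626 [0.6689 0.0517 0.2745] [-0.8898 -0.2672 -0.3699] [0.0664 0.0596 0.0033] [ 0.60988938 -0.06811573  0.1408114 ] [0.74655957 0.17352474 0.33153425]
scene 4134 [0.6599 0.0789 0.2403] [-0.9097 -0.2619 -0.3221] [0.0706 0.0579 0.0023] [ 0.60588422 -0.06381896  0.14007184] [0.73039918 0.17946549 0.32641606]
```

View pics/topz.png

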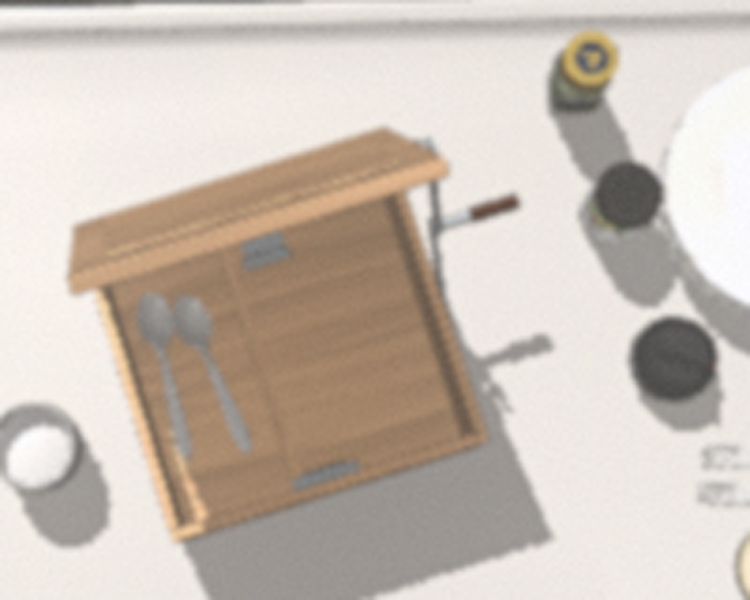

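View pics/scenez.png

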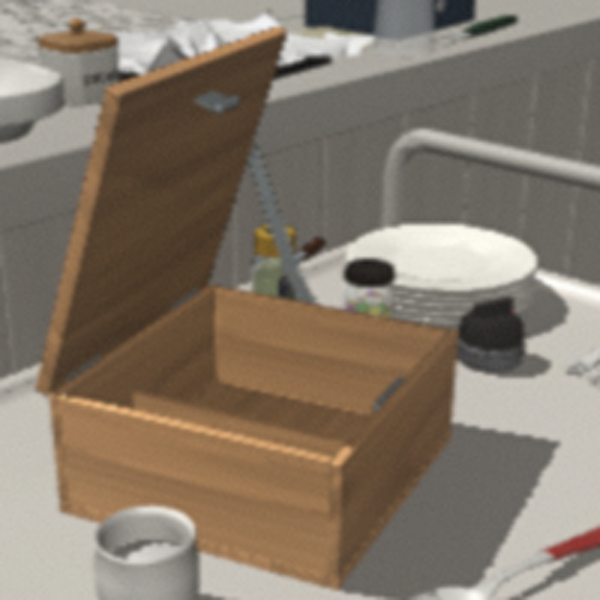

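The zooms show the knob's dark grip at about top (382,165.5) and scene (334,142). It sits clear of the lid edge, with the jar and timer further out to the right.

```bash
python3 - <<'E'
from h import *
import pickle
t=pickle.load(open('top0.pkl','rb')); s=pickle.load(open('scene0.pkl','rb'))
def ray(c,u,v):
    d=c['R']@np.array([(u-c['cx'])/c['f'],(v-c['cy'])/c['f'],1]); return np.array(c['origin']),d/np.linalg.norm(d)
def tri(a,b):
    (o1,d1),(o2,d2)=ray(t,*a),ray(s,*b)
    A=np.stack([d1,-d2],1); k=np.linalg.lstsq(A,o2-o1,rcond=None)[0]; p,q=o1+k[0]*d1,o2+k[1]*d2
    return ((p+q)/2).round(4),np.linalg.norm(p-q).round(4)
def blob(c,r,thr):
    u0,u1,v0,v1=r; g=c['frame'][v0:v1,u0:u1].astype(int).max(2); m=(g<thr).astype('uint8')
    n,l,st,ce=cv2.connectedComponentsWithStats(m); i=1+st[1:,4].argmax(); vv,uu=np.nonzero(l==i)
    w=(thr+20-g[vv,uu]).astype(float); P=np.stack([uu+u0,vv+v0],1)
    rr=cv2.minAreaRect(P.astype('float32')); print(st[i],(P*w[:,None]).sum(0)/w.sum(),rr)
    return (P*w[:,None]).sum(0)/w.sum()
for thr in (90,110): 
    a=blob(t,(370,394,158,172),thr); b=blob(s,(328,342,135,148),thr); print('knob',tri(a,b))
print(t['frame'][160:170,372:392].max(2)); print(s['frame'][136:148,326:342].max(2))
P=pts(t);m=(P[...,2]>.1)&(P[...,2]<.17); print((P[160:170,376:390,2]*1000).astype(int))
a=blob(t,(408,428,152,172),70); b=blob(t,(416,444,192,220),70)
E
```

```text
[ 6  5 12  6 32] [381.38185085 165.16442049] ((381.37615966796875, 165.08718872070312), (2.4903485774993896, 11.972830772399902), 73.3007583618164)
[  0   0  14  13 138] [333.79016393 140.13847637] ((334.5, 141.0), (12.0, 13.0), 90.0)
knob (array([ 0.6919, -0.1208,  0.1334]), np.float64(0.0001))
[ 5  4 13  7 50] [381.10885529 165.24449244] ((380.95001220703125, 165.35003662109375), (3.7947332859039307, 12.965338706970215), 71.56504821777344)
[  0   0  14  13 147] [333.81940407 140.10707364] ((334.5, 141.0), (12.0, 13.0), 90.0)
knob (array([ 0.6914, -0.1202,  0.1338]), np.float64(0.0003))
[[158 159 159 159 159 160 159 159 159 161 160 160 159 157 153 154 157 158
  158 159]
 [159 159 160 159 159 160 160 161 159 160 159 153 149 142 132 136 151 158
  161 159]
 [159 160 160 159 160 159 159 155 151 149 143 131 120 109  99 112 140 154
  160 157]
 [159 158 160 158 156 152 145 136 124 119 110  97  87  79  77  88 122 149
  157 159]
 [160 158 153 147 135 124 113 101  93  87  82  75  69  67  68  81 116 147
  157 159]
 [154 153 140 119 101  93  84  78  73  70  70  68  69  74  84 102 128 151
  158 
[... 1355 characters left out ...]
133   -6    2]
 [   0   -1   -2   -1  125  129  133  128  131  133  133  130    2    0]
 [   0  129  133  127  130  128  130  134  132  135  131  130  134   -1]
 [ 131  136  129  133  136  134  133  130  131  130  129  128   -3    0]
 [ 131  131  135  134  131  132  129  128  133  128    0    1    0   -3]
 [ 129  133  131  134  128  129    4   -4 1373   -1   -1    0    3   -2]
 [ 132  133  131   -4   -2   -4    2   -2   -4    0    0    0    5    0]
 [  -2    0    2    0   -2    0    0    1   -1    6   -2   -3    0   -6]]
[  1   2  17  17 224] [416.87074549 161.90602177] ((417.0, 162.0), (16.0, 16.0), 90.0)
[  3   3  21  22 357] [429.2393968  205.76762917] ((429.0, 205.5), (21.0, 20.0), 90.0)
```

```bash
python3 -m handwheel '{"deltas": [[1,0,-1,0,-1],[1,0,-1,0,-1],[1,0,-1,0,-1],[1,0,-1,0,-1]]}' 20
```

```text
clock: 0.6
tcp_pos: [0.1276, -0.4041, 0.3035]
orientation: [-0.0, 0.851, 0.526, 0.0]
wrist_force: [-0.3, -0.4, 0.4]
finger_gap: 0.0855
grip_force: 0.0
```

```bash
cat >> h.py <<'E'
YAW=np.radians(16.6); C=np.array([.612,.031])
EX=np.array([np.cos(YAW),np.sin(YAW)]); EY=np.array([-EX[1],EX[0]])
def chest(p): d=np.asarray(p)[:2]-C; return np.array([d@EX,d@EY,p[2]])
def st():
    s=status.get_state(); p=chest(s['tcp_pos']); f=s['wrist_force']; F=[f[:2]@EX,f[:2]@EY,f[2]]
    R_=q2R(s['orientation']); print('t',round(s['clock'],2),'chest tcp mm',(p*1000).round(2),'F',np.round(F,2),'gap',round(s['finger_gap']*1000,1),'grip',round(s['grip_force'],1),'tooly hd',np.degrees(np.arctan2(R_[1,1],R_[0,1])).round(2))
E
python3 - <<'E'
from h import *
import pickle
t=pickle.load(open('top0.pkl','rb')); s=pickle.load(open('scene0.pkl','rb'))
def ray(c,u,v):
    d=c['R']@np.array([(u-c['cx'])/c['f'],(v-c['cy'])/c['f'],1]); return np.array(c['origin']),d/np.linalg.norm(d)
(o1,d1)=ray(t,381.4,165.2)
g=s['frame'][137:147,329:340].max(2).astype(float); m=g<62; v,u=np.nonzero(m); w=62-g[m]; b=((u*w).sum()/w.sum()+329,(v*w).sum()/w.sum()+137)
o2,d2=ray(s,*b); k=np.linalg.lstsq(np.stack([d1,-d2],1),o2-o1,rcond=None)[0]; p=(o1+k[0]*d1+o2+k[1]*d2)/2
print(b,p,chest(p),np.linalg.norm(o1+k[0]*d1-o2-k[1]*d2))
# wall tops refined: front wall & side wall lines in top view from z band
P=pts(t); z=P[...,2]; m=(z>.095)&(z<.107); m[:,:270]=0;m[:,372:]=0;m[:160]=0;m[255:]=0
c=np.stack([(P[m][:,:2]-C)@EX,(P[m][:,:2]-C)@EY],1)*1000
for nm,sel,i in(('front',(c[:,0]<-95)&(abs(c[:,1])<95),0),('left',(c[:,1]>95)&(abs(c[:,0])<80),1),('right',(c[:,1]<-95)&(abs(c[:,0])<80),1)):
    q=c[sel]; f=np.polyfit(q[:,1-i],q[:,i],1); print(nm,len(q),f, np.percentile(q[:,i],[3,97]))
st()
E
```

```text
(np.float64(334.2748091603053), np.float64(142.00508905852416)) [ 0.69220469 -0.12206106  0.12788519] [ 0.03313421 -0.16959542  0.12788519] 0.0015302026051410228
front 247 [-6.93344177e-04 -1.15867152e+02] [-120.95853426 -106.7408576 ]
left 163 [-9.12847626e-05  1.18791938e+02] [114.96964111 122.73569738]
right 148 [-2.30081778e-03 -1.12650498e+02] [-121.0841651  -108.69908001]
t 0.6 chest tcp mm [-588.47 -278.59  303.52] F [-0.39 -0.29  0.44] gap 85.5 grip 0.0 tooly hd -26.58
```

```bash
sed -i 's/C=np.array(\[.612,.031\])/C=np.array([.6061,.0325])/' h.py; python3 -m handwheel '{"deltas": [[1,0,0,0,-1],[1,0,0,0,-1],[1,0,0,0,-1],[1,0,0,0,-1],[1,0,0,0,-0.32],[1,0,1,0,0],[1,0,1,0,0],[1,0,1,0,0],[1,0,1,0,0],[1,0,1,0,0],[1,0,1,0,0],[1,0,1,0,0],[1,0,1,0,0],[1,0,1,0,0],[1,0,1,0,0],[1,0,1,0,0],[1,0,1,0,0]]}' 20; python3 -c "
from h import *
st()"
```

```text
clock: 2.72
tcp_pos: [0.5902, -0.2709, 0.3033]
orientation: [-0.0, 0.6, 0.8, -0.0]
wrist_force: [0.5, -0.2, 0.1]
finger_gap: 0.0854
grip_force: 0.0
t 2.73 chest tcp mm [-101.96 -286.18  303.26] F [ 0.43 -0.32  0.08] gap 85.4 grip 0.0 tooly hd 16.22
```

```bash
python3 -m handwheel '{"deltas": [[1,0.4,1,0,-0.04],[1,0.5,1,0,0],[1,0.5,1,0,0],[1,0.6,0.5,0.3,0],[1,0.5,0,0.3,0],[1,0.1,0,0.2,0],[1,0,0,0,0],[1,0,0,0,0]]}' 20; python3 -c "
from h import *
st(); c=cam('top'); cv2.imwrite('pics/a.png',cv2.resize(c['frame'][100:300,250:500,::-1],(750,600)))
st()"
```

```text
clock: 3.72
tcp_pos: [0.6938, -0.1332, 0.2724]
orientation: [0.0, 0.598, 0.802, 0.0]
wrist_force: [-1.3, 1.0, 0.2]
finger_gap: 0.0854
grip_force: 0.0
t 3.73 chest tcp mm [  36.68 -183.79  272.42] F [-1.    1.36  0.18] gap 85.4 grip 0.0 tooly hd 16.55
t 3.77 chest tcp mm [  36.71 -183.88  272.59] F [-0.33 -0.61  0.87] gap 85.1 grip 0.0 tooly hd 16.54
```

View pics/a.png

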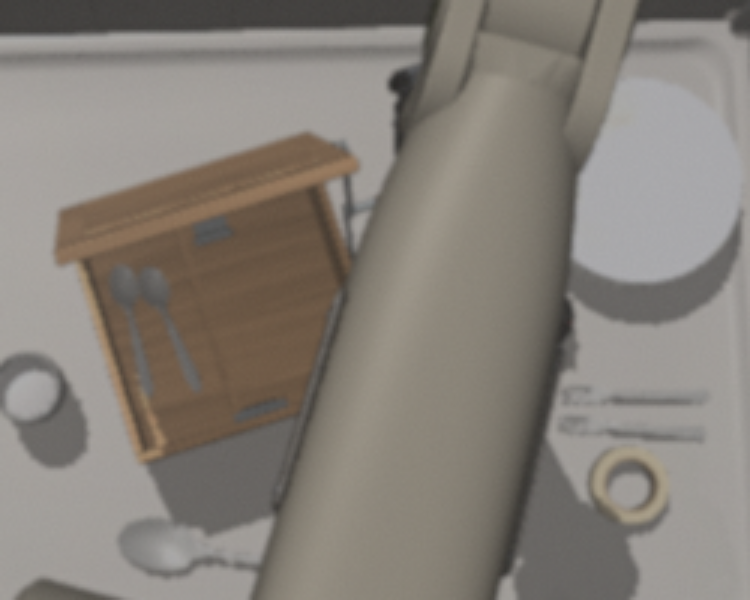

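```bash
python3 -m handwheel '{"deltas": [[1,0.07,0.04,0.6,0],[1,0,0,0.6,0],[1,0,0,0.5,0],[1,0,0,0.3,0],[1,0,0,0.2,0],[1,0,0,0.04,0],[1,0,0,0,0]]}' 20; python3 -c "
from h import *
st()"; python3 -m handwheel '{"deltas": [[-0.35,0,0,0,0],[-0.35,0,0,0,0],[-0.35,0,0,0,0],[-0.35,0,0,0,0]]}' 20;  python3 -c "
from h import *
st()"
```

```text
clock: 4.65
tcp_pos: [0.6947, -0.1291, 0.1829]
orientation: [0.001, 0.598, 0.802, 0.0]
wrist_force: [-0.5, 0.6, 0.5]
finger_gap: 0.0855
grip_force: 0.0
t 4.65 chest tcp mm [  38.75 -180.14  182.95] F [-0.3   0.73  0.46] gap 85.5 grip 0.0 tooly hd 16.62
clock: 5.15
tcp_pos: [0.6944, -0.1289, 0.1823]
orientation: [0.0, 0.597, 0.802, -0.0]
wrist_force: [1.1, 0.9, -0.5]
finger_gap: 0.028
grip_force: 0.0
t 5.15 chest tcp mm [  38.52 -179.89  182.34] F [ 1.36  0.58 -0.48] gap 28.0 grip 0.0 tooly hd 16.62
```

```bash
for i in 1; do python3 -m handwheel '{"deltas": [[-0.6,0,0,0,0],[-0.6,0,0,0,0]]}' 20 >/dev/null;  python3 -c "
from h import *
st()"; done;  python3 -m handwheel '{"deltas": [[-0.66,0,0,0,0],[-0.66,0,0,0,0]]}' 20 >/dev/null;  python3 -c "
from h import *
st()
c=cam('scene'); cv2.imwrite('pics/b.png',cv2.resize(c['frame'][60:220,240:440,::-1],(750,600),interpolation=cv2.INTER_CUBIC)); st()"
```

```text
t 5.4 chest tcp mm [  38.48 -179.89  182.24] F [ 0.13 -0.39 -0.42] gap 17.0 grip 0.0 tooly hd 16.62
t 5.65 chest tcp mm [  38.51 -179.94  182.28] F [ 0.57  0.77 -0.61] gap 14.8 grip 0.0 tooly hd 16.62
t 5.7 chest tcp mm [  38.5  -179.92  182.3 ] F [-0.43 -0.09  0.24] gap 14.4 grip 0.0 tooly hd 16.62
```

View pics/b.png

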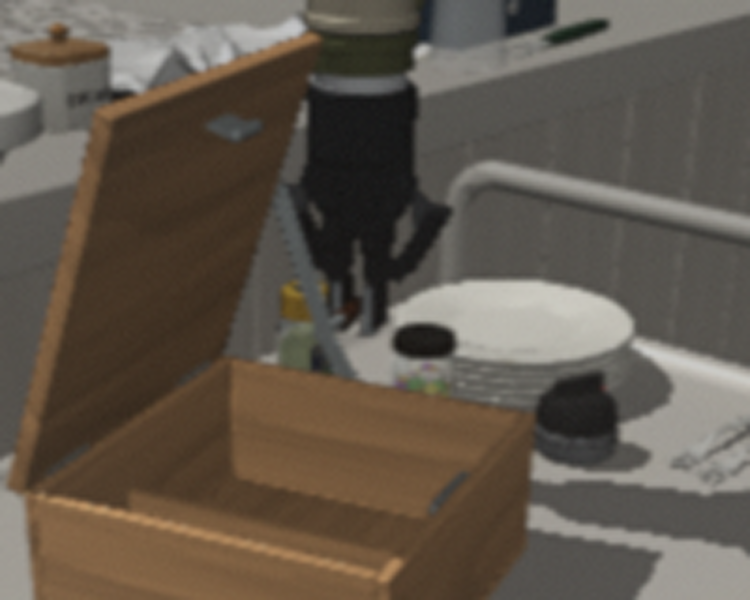

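The fingers straddle the brown knob, which is at crop (345,308). The gap is 14.4 mm and nothing is touching yet, so I'll grip.

```bash
python3 -m handwheel '{"deltas": [[-0.8,0,0,0,0],[-0.8,0,0,0,0],[-0.8,0,0,0,0],[-0.8,0,0,0,0]]}' 20 >/dev/null;  python3 -c "
from h import *
for i in range(4): st(); optics.read_camera('top')
st()"
```

```text
t 6.2 chest tcp mm [  38.96 -179.98  182.52] F [ 3.93 -0.71 -0.09] gap 11.3 grip 19.9 tooly hd 16.63
t 6.25 chest tcp mm [  38.94 -179.93  182.52] F [ 4.15  0.04 -1.17] gap 11.3 grip 19.9 tooly hd 16.63
t 6.3 chest tcp mm [  38.93 -179.97  182.52] F [3.9  0.34 0.55] gap 11.1 grip 19.9 tooly hd 16.63
t 6.35 chest tcp mm [  38.88 -179.98  182.51] F [4.5  0.3  0.18] gap 11.2 grip 19.9 tooly hd 16.63
t 6.4 chest tcp mm [  38.88 -179.97  182.56] F [3.99 0.76 0.59] gap 11.3 grip 19.9 tooly hd 16.63
```

```bash
cat >> h.py <<'E'
import json,os
def look(n=3,cx=None,cz=None):
    A=[]
    for i in range(n):
        if i: optics.read_camera('top')
        s=status.get_state(); p=chest(s['tcp_pos'])*1000; f=s['wrist_force']; A.append([p[0],p[1],p[2],f[:2]@EX,f[:2]@EY,f[2]])
    a=np.mean(A,0); L=json.load(open('log.json')) if os.path.exists('log.json') else []
    L.append([a[0],a[2],a[3],a[5]]); json.dump(L,open('log.json','w'))
    L=np.array(L)
    # centre fit: r=100, radial spring k N/mm between measured tcp and knob arc, prior on centre
    from scipy.optimize import least_squares
    def res(c):
        d=L[:,:2]-c; r=np.hypot(*d.T); Fr=(L[:,2:]*d).sum(1)/r
        return np.r_[(r+Fr/KK-100)/.3,(c-[-15,98.5])/[2,3]]
    c=least_squares(res,[-15,98.5]).x
    d=a[[0,2]]-c; r=np.hypot(*d); er=d/r; et=np.array([-er[1],er[0]]); F=a[[3,5]]
    ph=np.arctan2(d[1],d[0]); print('t',round(s['clock'],2),'tcp',a[:3].round(2),'F',a[3:].round(2),'ctr',c.round(2),'r',r.round(2),'phi',np.degrees(ph).round(2),'Fr',(F@er).round(2),'Ft',(F@et).round(2),'gap',round(s['finger_gap']*1000,1))
    # next rows: 2deg each plus radial relief
    rel=F@er/6*er/40
    print(' relief tool y,z', rel[0].round(4),(-rel[1]).round(4))
    for k in range(8):
        a0,a1=ph+np.radians(2*k),ph+np.radians(2*k+2); dd=100*np.array([np.cos(a1)-np.cos(a0),np.sin(a1)-np.sin(a0)])/40
        print('  [-0.8,0,%.4f,%.4f,0]'%(dd[0],-dd[1]),end='')
    print()
KK=10.
E
python3 -m handwheel '{"deltas": [[-0.8,0,0.0125,0,0],[-0.8,0,-0.028,-0.017,0],[-0.8,0,-0.028,-0.017,0],[-0.8,0,-0.028,-0.017,0],[-0.8,0,-0.028,-0.017,0],[-0.8,0,0,0,0]]}' 20 >/dev/null;  python3 -c "
from h import *
look()"
```

```text
t 7.25 tcp [  34.57 -179.96  185.31] F [3.74 0.3  0.88] ctr [-14.94  98.72] r 99.74 phi 60.24 Fr 2.62 Ft -2.81 gap 10.9
 relief tool y,z 0.0054 -0.0095
  [-0.8,0,-0.0765,-0.0420,0]  [-0.8,0,-0.0779,-0.0393,0]  [-0.8,0,-0.0792,-0.0365,0]  [-0.8,0,-0.0805,-0.0338,0]  [-0.8,0,-0.0816,-0.0309,0]  [-0.8,0,-0.0826,-0.0281,0]  [-0.8,0,-0.0836,-0.0252,0]  [-0.8,0,-0.0844,-0.0222,0]
```

```bash
python3 -m handwheel '{"deltas": [[-0.8,0,0.0054,-0.0095,0],[-0.8,0,-0.0385,-0.021,0],[-0.8,0,-0.0385,-0.021,0],[-0.8,0,-0.039,-0.0197,0],[-0.8,0,-0.039,-0.0197,0],[-0.8,0,0,0,0]]}' 20 >/dev/null;  python3 -c "
from h import *
look()"
```

```text
t 8.1 tcp [  28.38 -179.92  188.9 ] F [3.77 0.25 1.89] ctr [-15.42  99.19] r 99.83 phi 63.97 Fr 3.36 Ft -2.56 gap 11.0
 relief tool y,z 0.0061 -0.0126
  [-0.8,0,-0.0791,-0.0369,0]  [-0.8,0,-0.0803,-0.0341,0]  [-0.8,0,-0.0815,-0.0313,0]  [-0.8,0,-0.0825,-0.0284,0]  [-0.8,0,-0.0834,-0.0255,0]  [-0.8,0,-0.0843,-0.0226,0]  [-0.8,0,-0.0850,-0.0197,0]  [-0.8,0,-0.0857,-0.0167,0]
```

```bash
python3 -m handwheel '{"deltas": [[-0.8,0,0.008,-0.016,0],[-0.8,0,0,0,0],[-0.8,0,-0.039,-0.018,0],[-0.8,0,-0.039,-0.018,0],[-0.8,0,-0.040,-0.017,0],[-0.8,0,-0.040,-0.017,0],[-0.8,0,0,0,0]]}' 20 >/dev/null;  python3 -c "
from h import *
look()"
```

```text
t 9.07 tcp [  22.19 -179.87  192.06] F [ 2.   -0.74 -1.07] ctr [-15.78  99.43] r 100.11 phi 67.71 Fr -0.23 Ft -2.25 gap 11.1
 relief tool y,z -0.0004 0.0009
  [-0.8,0,-0.0813,-0.0317,0]  [-0.8,0,-0.0824,-0.0288,0]  [-0.8,0,-0.0833,-0.0259,0]  [-0.8,0,-0.0842,-0.0230,0]  [-0.8,0,-0.0849,-0.0201,0]  [-0.8,0,-0.0856,-0.0171,0]  [-0.8,0,-0.0861,-0.0141,0]  [-0.8,0,-0.0866,-0.0111,0]
```

```bash
python3 -m handwheel '{"deltas": [[-0.8,0,-0.0405,-0.016,0],[-0.8,0,-0.0405,-0.016,0],[-0.8,0,-0.041,-0.0145,0],[-0.8,0,-0.041,-0.0145,0],[-0.8,0,0,0,0]]}' 20 >/dev/null;  python3 -c "
from h import *
look()"
```

```text
t 9.8 tcp [  15.85 -179.88  194.7 ] F [ 2.33  0.34 -0.07] ctr [-16.68  99.97] r 100.15 phi 71.05 Fr 0.69 Ft -2.23 gap 11.0
 relief tool y,z 0.0009 -0.0027
  [-0.8,0,-0.0830,-0.0269,0]  [-0.8,0,-0.0839,-0.0240,0]  [-0.8,0,-0.0847,-0.0210,0]  [-0.8,0,-0.0854,-0.0181,0]  [-0.8,0,-0.0859,-0.0151,0]  [-0.8,0,-0.0864,-0.0121,0]  [-0.8,0,-0.0868,-0.0090,0]  [-0.8,0,-0.0871,-0.0060,0]
```

```bash
python3 -m handwheel '{"deltas": [[-0.8,0,-0.041,-0.016,0],[-0.8,0,-0.0415,-0.0135,0],[-0.8,0,-0.042,-0.012,0],[-0.8,0,-0.042,-0.012,0],[-0.8,0,-0.0425,-0.0105,0],[-0.8,0,-0.0425,-0.0105,0],[-0.8,0,0,0,0]]}' 20 >/dev/null;  python3 -c "
from h import *
look()"
```

```text
t 10.78 tcp [   5.89 -179.93  197.85] F [3.41 0.82 2.68] ctr [-18.14 100.77] r 100.01 phi 76.1 Fr 3.42 Ft -2.66 gap 10.9
 relief tool y,z 0.0034 -0.0138
  [-0.8,0,-0.0851,-0.0195,0]  [-0.8,0,-0.0857,-0.0165,0]  [-0.8,0,-0.0862,-0.0135,0]  [-0.8,0,-0.0866,-0.0105,0]  [-0.8,0,-0.0869,-0.0075,0]  [-0.8,0,-0.0872,-0.0044,0]  [-0.8,0,-0.0873,-0.0014,0]  [-0.8,0,-0.0872,0.0017,0]
```

```bash
sed -i 's/\[2,3\])\]/[4,4])]/; s/^KK=10./KK=6./' h.py; python3 -m handwheel '{"deltas": [[-0.8,0,0.004,-0.016,0],[-0.8,0,-0.0425,-0.011,0],[-0.8,0,-0.0425,-0.011,0],[-0.8,0,-0.043,-0.0095,0],[-0.8,0,-0.043,-0.0095,0],[-0.8,0,0,0,0]]}' 20 >/dev/null;  python3 -c "
from h import *
look()"
```

```text
t 11.62 tcp [  -1.13 -179.89  199.61] F [ 1.75  0.83 -0.96] ctr [-18.14 100.93] r 100.14 phi 80.22 Fr -0.65 Ft -1.89 gap 11.0
 relief tool y,z -0.0005 0.0027
  [-0.8,0,-0.0862,-0.0133,0]  [-0.8,0,-0.0867,-0.0103,0]  [-0.8,0,-0.0870,-0.0073,0]  [-0.8,0,-0.0872,-0.0042,0]  [-0.8,0,-0.0873,-0.0012,0]  [-0.8,0,-0.0872,0.0019,0]  [-0.8,0,-0.0871,0.0049,0]  [-0.8,0,-0.0869,0.0079,0]
```

```bash
cat >> h.py <<'E'
def lid():
    c=cam('scene'); Q=pts(c); h=cv2.cvtColor(c['frame'],cv2.COLOR_RGB2HSV)
    X=np.stack([(Q[...,:2]-C)@EX,(Q[...,:2]-C)@EY,Q[...,2]],-1)
    m=(X[...,2]>.125)&(X[...,2]<.36)&(abs(X[...,1])<.1)&(X[...,0]>-.15)&(X[...,0]<.13)&(c['depth']>0)&(h[...,1]>70)
    p=X[m]; 
    if len(p)<100: print('few lid pts',len(p)); return
    f=np.polyfit(p[:,2],p[:,0],1); print('lid angle',np.arctan2(1,-f[0]).round(3),len(p))
E
python3 -m handwheel '{"deltas": [[-0.8,0,-0.043,-0.0055,0],[-0.8,0,-0.043,-0.0065,0],[-0.8,0,-0.0435,-0.005,0],[-0.8,0,-0.0435,-0.005,0],[-0.8,0,-0.0435,-0.0035,0],[-0.8,0,-0.0435,-0.0035,0],[-0.8,0,0,0,0]]}' 20 >/dev/null;  python3 -c "
from h import *
look(); lid()"
```

```text
t 12.6 tcp [ -11.32 -179.93  201.11] F [1.75 0.45 0.35] ctr [-18.71 101.2 ] r 100.19 phi 85.77 Fr 0.48 Ft -1.72 gap 11.1
 relief tool y,z 0.0001 -0.002
  [-0.8,0,-0.0871,-0.0049,0]  [-0.8,0,-0.0872,-0.0019,0]  [-0.8,0,-0.0873,0.0012,0]  [-0.8,0,-0.0872,0.0042,0]  [-0.8,0,-0.0870,0.0073,0]  [-0.8,0,-0.0867,0.0103,0]  [-0.8,0,-0.0862,0.0133,0]  [-0.8,0,-0.0857,0.0163,0]
lid angle 1.114 2646
```

```bash
python3 -m handwheel '{"deltas": [[-0.8,0,-0.0435,-0.005,0],[-0.8,0,-0.0435,-0.0025,0],[-0.8,0,-0.0435,-0.001,0],[-0.8,0,-0.0435,-0.001,0],[-0.8,0,-0.0435,0.0005,0],[-0.8,0,-0.0435,0.0005,0],[-0.8,0,-0.0435,0.002,0],[-0.8,0,-0.0435,0.002,0],[-0.8,0,0,0,0]]}' 20 >/dev/null;  python3 -c "
from h import *
look(); lid()"
```

```text
t 13.88 tcp [ -25.33 -180.09  201.24] F [0.25 0.08 3.29] ctr [-19.46 101.53] r 99.88 phi 93.37 Fr 3.27 Ft -0.44 gap 11.1
 relief tool y,z -0.0008 -0.0136
  [-0.8,0,-0.0870,0.0067,0]  [-0.8,0,-0.0867,0.0097,0]  [-0.8,0,-0.0863,0.0127,0]  [-0.8,0,-0.0858,0.0157,0]  [-0.8,0,-0.0852,0.0187,0]  [-0.8,0,-0.0845,0.0217,0]  [-0.8,0,-0.0837,0.0246,0]  [-0.8,0,-0.0828,0.0275,0]
lid angle 1.033 2192
```

```bash
sed -i 's/\[4,4\])\]/[10,10])]/' h.py; python3 -m handwheel '{"deltas": [[-0.8,0,0,-0.016,0],[-0.8,0,-0.0435,0.0025,0],[-0.8,0,-0.0435,0.0025,0],[-0.8,0,-0.0435,0.004,0],[-0.8,0,-0.0435,0.004,0],[-0.8,0,-0.043,0.0055,0],[-0.8,0,-0.043,0.0055,0],[-0.8,0,0,0,0]]}' 20 >/dev/null;  python3 -c "
from h import *
look(); lid()"
```

```text
t 15.03 tcp [ -35.82 -179.86  200.58] F [ 0.68 -0.12 -1.41] ctr [-19.56 101.57] r 100.34 phi 99.32 Fr -1.51 Ft -0.44 gap 11.1
 relief tool y,z 0.001 0.0062
  [-0.8,0,-0.0858,0.0156,0]  [-0.8,0,-0.0853,0.0186,0]  [-0.8,0,-0.0845,0.0216,0]  [-0.8,0,-0.0837,0.0245,0]  [-0.8,0,-0.0828,0.0274,0]  [-0.8,0,-0.0818,0.0303,0]  [-0.8,0,-0.0807,0.0331,0]  [-0.8,0,-0.0795,0.0359,0]
lid angle 0.969 1802
```

```bash
python3 -m handwheel '{"deltas": [[-0.8,0,-0.043,0.011,0],[-0.8,0,-0.043,0.008,0],[-0.8,0,-0.0425,0.0095,0],[-0.8,0,-0.0425,0.0095,0],[-0.8,0,-0.0425,0.011,0],[-0.8,0,-0.0425,0.011,0],[-0.8,0,-0.042,0.012,0],[-0.8,0,-0.042,0.012,0],[-0.8,0,0,0,0]]}' 20 >/dev/null;  python3 -c "
from h import *
look(); lid()"
```

```text
t 16.3 tcp [ -49.27 -180.07  197.57] F [-0.59  0.28  1.92] ctr [-20.05 101.75] r 100.18 phi 106.96 Fr 2.01 Ft 0.01 gap 10.9
 relief tool y,z -0.0024 -0.008
  [-0.8,0,-0.0830,0.0269,0]  [-0.8,0,-0.0820,0.0298,0]  [-0.8,0,-0.0809,0.0326,0]  [-0.8,0,-0.0797,0.0354,0]  [-0.8,0,-0.0785,0.0382,0]  [-0.8,0,-0.0771,0.0409,0]  [-0.8,0,-0.0756,0.0436,0]  [-0.8,0,-0.0740,0.0462,0]
lid angle 0.877 1259
```

```bash
python3 -m handwheel '{"deltas": [[-0.8,0,-0.043,0.006,0],[-0.8,0,-0.042,0.0115,0],[-0.8,0,-0.041,0.014,0],[-0.8,0,-0.041,0.014,0],[-0.8,0,-0.0405,0.0155,0],[-0.8,0,-0.0405,0.0155,0],[-0.8,0,-0.040,0.017,0],[-0.8,0,-0.040,0.017,0],[-0.8,0,0,0,0]]}' 20 >/dev/null;  python3 -c "
from h import *
look(); lid()"
```

```text
t 17.57 tcp [ -62.49 -179.94  192.84] F [-0.39 -1.25 -0.  ] ctr [-20.3  101.83] r 100.31 phi 114.87 Fr 0.16 Ft 0.35 gap 11.1
 relief tool y,z -0.0003 -0.0006
  [-0.8,0,-0.0785,0.0381,0]  [-0.8,0,-0.0771,0.0408,0]  [-0.8,0,-0.0757,0.0435,0]  [-0.8,0,-0.0741,0.0461,0]  [-0.8,0,-0.0725,0.0486,0]  [-0.8,0,-0.0707,0.0511,0]  [-0.8,0,-0.0689,0.0536,0]  [-0.8,0,-0.0670,0.0559,0]
lid angle 0.777 670
```

Tracking well.

```bash
python3 -m handwheel '{"deltas": [[-0.8,0,-0.0395,0.0185,0],[-0.8,0,-0.0395,0.0185,0],[-0.8,0,-0.0385,0.020,0],[-0.8,0,-0.0385,0.020,0],[-0.8,0,-0.038,0.0215,0],[-0.8,0,-0.038,0.0215,0],[-0.8,0,-0.037,0.0225,0],[-0.8,0,-0.037,0.0225,0],[-0.8,0,0,0,0]]}' 20 >/dev/null;  python3 -c "
from h import *
look(); lid()"
```

```text
t 18.85 tcp [ -74.73 -179.94  186.25] F [-0.92 -0.67 -0.05] ctr [-20.51 101.89] r 100.28 phi 122.73 Fr 0.46 Ft 0.8 gap 10.9
 relief tool y,z -0.001 -0.0016
  [-0.8,0,-0.0726,0.0485,0]  [-0.8,0,-0.0708,0.0510,0]  [-0.8,0,-0.0690,0.0534,0]  [-0.8,0,-0.0671,0.0558,0]  [-0.8,0,-0.0651,0.0581,0]  [-0.8,0,-0.0631,0.0603,0]  [-0.8,0,-0.0609,0.0625,0]  [-0.8,0,-0.0587,0.0646,0]
lid angle 0.596 529
```

```bash
python3 -m handwheel '{"deltas": [[-0.8,0,-0.0365,0.0235,0],[-0.8,0,-0.0365,0.0235,0],[-0.8,0,-0.0355,0.025,0],[-0.8,0,-0.0355,0.025,0],[-0.8,0,-0.0345,0.0265,0],[-0.8,0,-0.0345,0.0265,0],[-0.8,0,-0.0335,0.028,0],[-0.8,0,-0.0335,0.028,0],[-0.8,0,0,0,0]]}' 20 >/dev/null;  python3 -c "
from h import *
look(); lid()"
```

```text
t 20.12 tcp [ -85.88 -179.9   177.91] F [-0.42 -0.98 -1.17] ctr [-20.56 101.9 ] r 100.22 phi 130.67 Fr -0.61 Ft 1.08 gap 10.7
 relief tool y,z 0.0017 0.0019
  [-0.8,0,-0.0652,0.0580,0]  [-0.8,0,-0.0631,0.0603,0]  [-0.8,0,-0.0610,0.0624,0]  [-0.8,0,-0.0588,0.0645,0]  [-0.8,0,-0.0565,0.0665,0]  [-0.8,0,-0.0541,0.0685,0]  [-0.8,0,-0.0517,0.0703,0]  [-0.8,0,-0.0492,0.0721,0]
lid angle 0.492 1199
```

```bash
python3 -m handwheel '{"deltas": [[-0.8,0,-0.0315,0.030,0],[-0.8,0,-0.0325,0.029,0],[-0.8,0,-0.0315,0.030,0],[-0.8,0,-0.0315,0.030,0],[-0.8,0,-0.0305,0.031,0],[-0.8,0,-0.0305,0.031,0],[-0.8,0,-0.0295,0.0325,0],[-0.8,0,-0.0295,0.0325,0],[-0.8,0,0,0,0]]}' 20 >/dev/null;  python3 -c "
from h import *
look(); lid()"
```

```text
t 21.4 tcp [ -95.79 -179.9   168.08] F [-0.73 -1.   -1.74] ctr [-20.59 101.9 ] r 100.17 phi 138.65 Fr -0.6 Ft 1.79 gap 11.1
 relief tool y,z 0.0019 0.0016
  [-0.8,0,-0.0565,0.0665,0]  [-0.8,0,-0.0541,0.0684,0]  [-0.8,0,-0.0517,0.0703,0]  [-0.8,0,-0.0492,0.0720,0]  [-0.8,0,-0.0467,0.0737,0]  [-0.8,0,-0.0441,0.0753,0]  [-0.8,0,-0.0414,0.0768,0]  [-0.8,0,-0.0387,0.0782,0]
lid angle 0.375 1858
```

```bash
python3 -m handwheel '{"deltas": [[-0.8,0,-0.027,0.034,0],[-0.8,0,-0.028,0.033,0],[-0.8,0,-0.027,0.034,0],[-0.8,0,-0.027,0.034,0],[-0.8,0,-0.026,0.035,0],[-0.8,0,-0.026,0.035,0],[-0.8,0,-0.0245,0.036,0],[-0.8,0,-0.0245,0.036,0],[-0.8,0,0,0,0]]}' 20 >/dev/null;  python3 -c "
from h import *
look(); lid()"
```

```text
t 22.68 tcp [-104.15 -179.87  156.95] F [-0.68 -1.03 -1.81] ctr [-20.59 101.9 ] r 100.07 phi 146.62 Fr -0.43 Ft 1.88 gap 11.2
 relief tool y,z 0.0015 0.001
  [-0.8,0,-0.0467,0.0737,0]  [-0.8,0,-0.0441,0.0753,0]  [-0.8,0,-0.0415,0.0768,0]  [-0.8,0,-0.0388,0.0782,0]  [-0.8,0,-0.0360,0.0795,0]  [-0.8,0,-0.0332,0.0807,0]  [-0.8,0,-0.0304,0.0818,0]  [-0.8,0,-0.0275,0.0828,0]
lid angle 0.252 2399
```

```bash
python3 -m handwheel '{"deltas": [[-0.8,0,-0.0225,0.0375,0],[-0.8,0,-0.023,0.037,0],[-0.8,0,-0.022,0.0375,0],[-0.8,0,-0.022,0.0375,0],[-0.8,0,-0.021,0.0385,0],[-0.8,0,-0.021,0.0385,0],[-0.8,0,0,0,0]]}' 20 >/dev/null;  python3 -c "
from h import *
look(); lid()"
```

```text
t 23.7 tcp [-109.41 -179.89  147.9 ] F [-0.7  -0.57 -2.28] ctr [-20.58 101.9 ] r 100.03 phi 152.62 Fr -0.43 Ft 2.34 gap 10.9
 relief tool y,z 0.0016 0.0008
  [-0.8,0,-0.0388,0.0782,0]  [-0.8,0,-0.0360,0.0795,0]  [-0.8,0,-0.0332,0.0807,0]  [-0.8,0,-0.0304,0.0818,0]  [-0.8,0,-0.0275,0.0828,0]  [-0.8,0,-0.0246,0.0837,0]  [-0.8,0,-0.0217,0.0845,0]  [-0.8,0,-0.0187,0.0852,0]
lid angle 0.149 2564
```

```bash
python3 -m handwheel '{"deltas": [[-0.8,0,-0.0185,0.0395,0],[-0.8,0,-0.019,0.0395,0],[-0.8,0,-0.018,0.04,0],[-0.8,0,-0.018,0.04,0],[-0.8,0,0,0,0]]}' 20 >/dev/null;  python3 -c "
from h import *
look(); lid()"
```

```text
t 24.48 tcp [-112.23 -179.88  141.57] F [-0.45 -0.82 -2.42] ctr [-20.54 101.9 ] r 99.91 phi 156.6 Fr -0.54 Ft 2.4 gap 11.0
 relief tool y,z 0.0021 0.0009
  [-0.8,0,-0.0333,0.0807,0]  [-0.8,0,-0.0304,0.0818,0]  [-0.8,0,-0.0275,0.0828,0]  [-0.8,0,-0.0246,0.0837,0]  [-0.8,0,-0.0217,0.0845,0]  [-0.8,0,-0.0187,0.0852,0]  [-0.8,0,-0.0157,0.0858,0]  [-0.8,0,-0.0127,0.0863,0]
lid angle 0.093 2133
```

```bash
python3 -m handwheel '{"deltas": [[-0.8,0,-0.015,0.041,0],[-0.8,0,0,0,0]]}' 20 >/dev/null;  python3 -c "
from h import *
look()" | head -1; python3 -m handwheel '{"deltas": [[-0.8,0,-0.015,0.041,0],[-0.8,0,0,0,0]]}' 20 >/dev/null;  python3 -c "
from h import *
look();lid()"
```

```text
t 24.88 tcp [-112.77 -179.95  140.15] F [-1.24 -1.36 -1.69] ctr [-20.53 101.9 ] r 99.86 phi 157.48 Fr 0.49 Ft 2.04 gap 11.0
t 25.23 tcp [-113.32 -179.99  138.57] F [-0.84 -1.14 -1.03] ctr [-20.51 101.9 ] r 99.8 phi 158.44 Fr 0.41 Ft 1.26 gap 10.8
 relief tool y,z -0.0016 -0.0006
  [-0.8,0,-0.0306,0.0817,0]  [-0.8,0,-0.0278,0.0827,0]  [-0.8,0,-0.0249,0.0836,0]  [-0.8,0,-0.0219,0.0845,0]  [-0.8,0,-0.0190,0.0852,0]  [-0.8,0,-0.0160,0.0858,0]  [-0.8,0,-0.0130,0.0863,0]  [-0.8,0,-0.0100,0.0867,0]
lid angle 0.434 924
```

```bash
python3 -m handwheel '{"deltas": [[-0.8,0,-0.012,0.034,0],[-0.8,0,0,0,0]]}' 20 >/dev/null;  python3 -c "
from h import *
look()" | head -1; python3 -c "
from h import *
c=cam('scene'); cv2.imwrite('pics/c.png',cv2.resize(c['frame'][100:260,230:430,::-1],(750,600),interpolation=cv2.INTER_CUBIC))"
```

```text
t 25.62 tcp [-113.33 -180.22  137.97] F [-1.42 -0.21  4.52] ctr [-20.52 101.9 ] r 99.58 phi 158.76 Fr 2.96 Ft -3.7 gap 10.8
```

View pics/c.png

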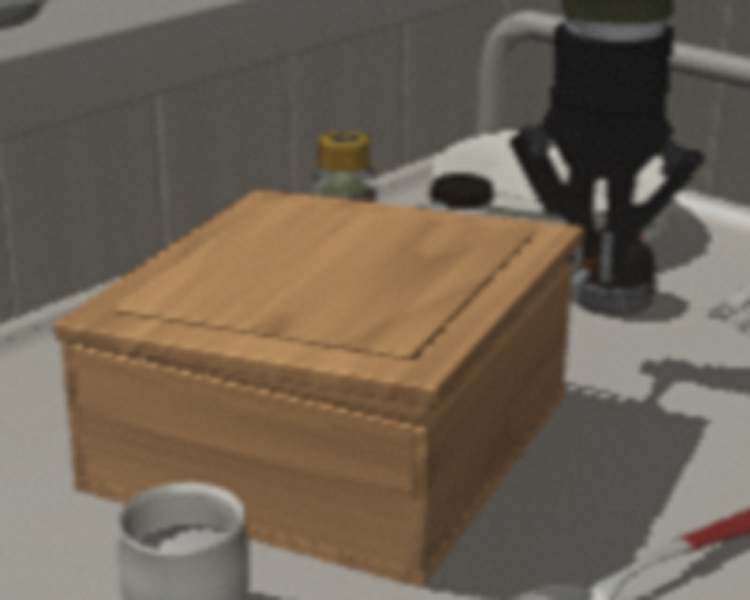

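The lid rests on its catch, with a thin gap visible at its front edge around (250,370) in the crop. I'll ease off the residual push, release, and lift clear.

```bash
python3 -m handwheel '{"deltas": [[-0.8,0,0.004,-0.013,0],[-0.8,0,0,0,0]]}' 20 >/dev/null;  python3 -c "
from h import *
look()" | head -1; python3 -m handwheel '{"deltas": [[-0.5,0,0,0,0],[-0.3,0,0,0,0],[-0.3,0,0,0,0],[-0.3,0,0,0,0]]}' 20 >/dev/null;  python3 -c "
from h import *
st()"; python3 -m handwheel '{"deltas": [[-0.3,0,0,-0.1,0],[-0.3,0,0,-0.4,0],[-0.3,0,0,-0.8,0],[-0.3,0,0,-1,0],[-1,0,0,-0.3,0],[-1,0,0,0,0]]}' 20 >/dev/null;  python3 -c "
from h import *
for i in range(5): st(); optics.read_camera('top')"
```

```text
t 26.02 tcp [-113.38 -180.1   137.97] F [-0.66 -0.6   4.8 ] ctr [-20.52 101.9 ] r 99.62 phi 158.77 Fr 2.36 Ft -4.23 gap 10.9
t 26.52 chest tcp mm [-113.71 -179.82  137.46] F [0.26 0.43 0.3 ] gap 29.8 grip 0.0 tooly hd 16.62
t 27.27 chest tcp mm [-113.15 -180.35  243.12] F [ 0.63 -0.08 -0.36] gap -0.1 grip 0.0 tooly hd 16.62
t 27.32 chest tcp mm [-113.69 -179.88  241.69] F [0.81 0.62 0.61] gap -0.0 grip 0.0 tooly hd 16.62
t 27.38 chest tcp mm [-114.01 -179.6   240.81] F [-0.04 -0.   -0.08] gap 0.1 grip 0.0 tooly hd 16.62
t 27.43 chest tcp mm [-114.18 -179.47  240.33] F [ 0.49 -0.23 -0.07] gap 0.0 grip 0.0 tooly hd 16.62
t 27.48 chest tcp mm [-114.2  -179.43  240.2 ] F [ 0.41  0.35 -0.27] gap -0.2 grip 0.0 tooly hd 16.62
```

```bash
python3 -m handwheel '{"deltas": [[-1,0.8,0.12,0,0],[-1,0.9,0.12,0,0],[-1,0.9,0,0,0],[-1,0.9,0,0,0],[-1,0.8,0,0,0],[-1,0.2,0,0.3,0],[-1,0,0,0.4,0],[-1,0,0,0.1,0],[-1,0,0,0,0]]}' 20 >/dev/null;  python3 -c "
from h import *
for i in range(3): st(); optics.read_camera('top')
c=cam('top');P=pts(c); X=np.stack([(P[...,:2]-C)@EX,(P[...,:2]-C)@EY,P[...,2]],-1)
m=(X[...,0]<-.06)&(X[...,0]>-.115)&(abs(X[...,1]-.09)<.02)&(X[...,2]>.08)
print(m.sum(),[np.median(X[m&(X[...,0]>a)&(X[...,0]<a+.015)][:,2]).round(4) for a in(-.112,-.095,-.08)])"
```

```text
t 28.65 chest tcp mm [-104.36   -0.37  208.97] F [-0.48  0.1   0.31] gap -0.2 grip 0.0 tooly hd 16.58
t 28.7 chest tcp mm [-104.09   -0.52  209.49] F [ 0.07 -0.18  0.14] gap 0.1 grip 0.0 tooly hd 16.57
t 28.75 chest tcp mm [-103.86   -0.53  209.85] F [-0.41  0.46 -0.02] gap -0.2 grip 0.0 tooly hd 16.58
310 [np.float64(0.1256), np.float64(0.1262), np.float64(0.1251)]
```

```bash
python3 -m handwheel '{"deltas": [[-1,0,0,0.1,0],[-1,0,0,0.1,0],[-1,0,0,0,0]]}' 20 >/dev/null;  python3 -c "
from h import *
st()"; for i in 1; do python3 -m handwheel '{"deltas": [[-1,0,0,0.03,0],[-1,0,0,0,0]]}' >/dev/null;  python3 -c "
from h import *
st()"; python3 -m handwheel '{"deltas": [[-1,0,0,0.03,0],[-1,0,0,0,0]]}' >/dev/null;  python3 -c "
from h import *
st()"; python3 -m handwheel '{"deltas": [[-1,0,0,0.02,0],[-1,0,0,0,0]]}' >/dev/null;  python3 -c "
from h import *
st()"; done
```

```text
t 29.23 chest tcp mm [-1.0437e+02  1.8000e-01  2.0126e+02] F [ 0.15 -0.65  0.01] gap 0.1 grip 0.0 tooly hd 16.62
t 29.48 chest tcp mm [-1.0408e+02  8.0000e-02  2.0048e+02] F [0.75 0.42 0.52] gap -0.4 grip 0.0 tooly hd 16.62
t 29.73 chest tcp mm [-1.0411e+02  8.0000e-02  1.9926e+02] F [-0.73 -1.03  0.  ] gap -0.0 grip 0.0 tooly hd 16.62
t 29.98 chest tcp mm [-1.0410e+02  6.0000e-02  1.9845e+02] F [-0.88  0.38 -0.51] gap -0.1 grip 0.0 tooly hd 16.62
```

```bash
p(){ python3 -c "
from h import *
st()"; }; python3 -m handwheel '{"deltas": [[-1,0,0,0.02,0],[-1,0,0,0,0]]}' >/dev/null;p; python3 -m handwheel '{"deltas": [[-1,0,0,0.015,0],[-1,0,0,0,0]]}' >/dev/null;p; python3 -m handwheel '{"deltas": [[-1,0,0,0.01,0],[-1,0,0,0,0]]}' >/dev/null;p
```

```text
t 30.23 chest tcp mm [-1.0404e+02  4.0000e-02  1.9804e+02] F [-0.52  0.44  3.39] gap 0.3 grip 1.7 tooly hd 16.62
t 30.48 chest tcp mm [-1.0406e+02  2.0000e-02  1.9782e+02] F [-2.37  1.2   6.69] gap -0.1 grip 3.5 tooly hd 16.62
t 30.73 chest tcp mm [-1.0404e+02  1.0000e-02  1.9776e+02] F [-4.06  1.59  8.48] gap 0.2 grip 4.5 tooly hd 16.62
```

```bash
p(){ python3 -c "
from h import *
st()"; }; python3 -m handwheel '{"deltas": [[-1,0,0,0.01,0],[-1,0,0,0,0]]}' >/dev/null;p; python3 -m handwheel '{"deltas": [[-1,0,0,0.01,0],[-1,0,0,0,0]]}' >/dev/null;p
```

```text
t 30.98 chest tcp mm [-1.0405e+02  3.0000e-02  1.9762e+02] F [-3.41  1.38 11.21] gap 0.1 grip 5.5 tooly hd 16.62
t 31.23 chest tcp mm [-1.0406e+02  3.0000e-02  1.9733e+02] F [-2.75  1.91 12.62] gap -0.1 grip 5.9 tooly hd 16.62
```

```bash
p(){ python3 -c "
from h import *
st()"; }; python3 -m handwheel '{"deltas": [[-1,0,0,0.006,0],[-1,0,0,0,0]]}' >/dev/null;p; python3 -m handwheel '{"deltas": [[-1,0,0,0.006,0],[-1,0,0,0,0]]}' >/dev/null;p;  python3 -m handwheel '{"deltas": [[-1,0,0,0.006,0],[-1,0,0,0,0]]}' >/dev/null;p
```

```text
t 31.48 chest tcp mm [-1.0409e+02  3.0000e-02  1.9709e+02] F [-4.37  1.3  12.57] gap -0.1 grip 5.9 tooly hd 16.62
t 31.73 chest tcp mm [-1.0409e+02  3.0000e-02  1.9675e+02] F [-3.6   1.81 11.02] gap 0.2 grip 5.5 tooly hd 16.62
t 31.98 chest tcp mm [-1.0414e+02  3.0000e-02  1.9638e+02] F [-3.09  1.63 10.98] gap -0.2 grip 4.9 tooly hd 16.62
```

```bash
p(){ python3 -c "
from h import *
st()"; }; python3 -m handwheel '{"deltas": [[-1,0,0,0.01,0],[-1,0,0,0.01,0],[-1,0,0,0,0]]}' >/dev/null;p; python3 -m handwheel '{"deltas": [[-1,0,0,0.01,0],[-1,0,0,0.01,0],[-1,0,0,0,0]]}' >/dev/null;p;  python3 -m handwheel '{"deltas": [[-1,0,0,0.01,0],[-1,0,0,0.01,0],[-1,0,0,0,0]]}' >/dev/null;p
```

```text
t 32.35 chest tcp mm [-1.0425e+02  3.0000e-02  1.9514e+02] F [-2.1   0.11  7.53] gap -0.0 grip 3.6 tooly hd 16.62
t 32.73 chest tcp mm [-1.0433e+02  4.0000e-02  1.9399e+02] F [-2.21  0.69  4.47] gap 0.3 grip 2.7 tooly hd 16.62
t 33.1 chest tcp mm [-1.0433e+02  6.0000e-02  1.9262e+02] F [-2.76  0.41  2.19] gap -0.0 grip 1.4 tooly hd 16.62
```

```bash
p(){ python3 -c "
from h import *
st()"; }; python3 -m handwheel '{"deltas": [[-1,0,0,0.02,0],[-1,0,0,0.02,0],[-1,0,0,0.02,0],[-1,0,0,0.02,0],[-1,0,0,0,0]]}' >/dev/null;p; python3 -m handwheel '{"deltas": [[-1,0,0,0.02,0],[-1,0,0,0.02,0],[-1,0,0,0,0]]}' >/dev/null;p;  python3 -m handwheel '{"deltas": [[-1,0,0,0.02,0],[-1,0,0,0.01,0],[-1,0,0,0,0]]}' >/dev/null;p
```

```text
t 33.73 chest tcp mm [-1.0405e+02  7.0000e-02  1.8945e+02] F [ 0.22 -0.37 -0.65] gap -0.0 grip 0.0 tooly hd 16.62
t 34.1 chest tcp mm [-1.0411e+02  6.0000e-02  1.8792e+02] F [ 0.16  0.79 -0.19] gap -0.2 grip 0.0 tooly hd 16.62
t 34.48 chest tcp mm [-1.0408e+02  4.0000e-02  1.8679e+02] F [ 0.74  0.39 -0.95] gap 0.2 grip 0.0 tooly hd 16.62
```

```bash
p(){ python3 -c "
from h import *
st()"; }; python3 -m handwheel '{"deltas": [[-1,0,0,0.02,0],[-1,0,0,0.01,0],[-1,0,0,0,0]]}' >/dev/null;p; python3 -m handwheel '{"deltas": [[-1,0,0,0.02,0],[-1,0,0,0,0]]}' >/dev/null;p;  python3 -m handwheel '{"deltas": [[-1,0,0,0.015,0],[-1,0,0,0,0]]}' >/dev/null;p
```

```text
t 34.85 chest tcp mm [-1.0410e+02  7.0000e-02  1.8554e+02] F [ 0.65 -0.73  0.86] gap -0.3 grip 0.0 tooly hd 16.62
t 35.1 chest tcp mm [-1.0412e+02  7.0000e-02  1.8472e+02] F [ 0.3   0.19 -0.16] gap 0.3 grip 0.0 tooly hd 16.62
t 35.35 chest tcp mm [-1.0404e+02  3.0000e-02  1.8456e+02] F [-0.63  0.8   4.48] gap 0.2 grip 2.0 tooly hd 16.62
```

```bash
p(){ python3 -c "
from h import *
st()"; }; python3 -m handwheel '{"deltas": [[-1,0,0,0.01,0],[-1,0,0,0,0]]}' >/dev/null;p; python3 -m handwheel '{"deltas": [[-1,0,0,-0.1,0],[-1,0,0,-0.5,0],[-1,0,0,-1,0],[-1,0,0,-1,0],[-1,0,-0.5,-1,0],[-1,0,-1,-0.5,0],[-1,0,-1,0,0],[-1,0,0,0,0],[-1,0,0,0,0],[-1,0,0,0,0]]}' >/dev/null;p; python3 -c "
from h import *
c=cam('top');P=pts(c); X=np.stack([(P[...,:2]-C)@EX,(P[...,:2]-C)@EY,P[...,2]],-1)
m=(X[...,0]<-.06)&(X[...,0]>-.115)&(abs(abs(X[...,1])-.08)<.02)&(X[...,2]>.08)
print(m.sum(),[np.median(X[m&(X[...,0]>a)&(X[...,0]<a+.015)][:,2]).round(4) for a in(-.112,-.095,-.08)])
c=cam('scene'); cv2.imwrite('pics/d.png',cv2.resize(c['frame'][100:260,230:430,::-1],(750,600),interpolation=cv2.INTER_CUBIC))"
```

```text
t 35.6 chest tcp mm [-1.0407e+02  4.0000e-02  1.8450e+02] F [-2.72  0.26  7.76] gap 0.1 grip 3.6 tooly hd 16.62
t 36.85 chest tcp mm [-2.0332e+02 -1.5000e-01  3.4751e+02] F [-1.01 -0.31 -0.5 ] gap -0.1 grip 0.0 tooly hd 16.64
612 [np.float64(0.1121), np.float64(0.1146), np.float64(0.1149)]
```

View pics/d.png

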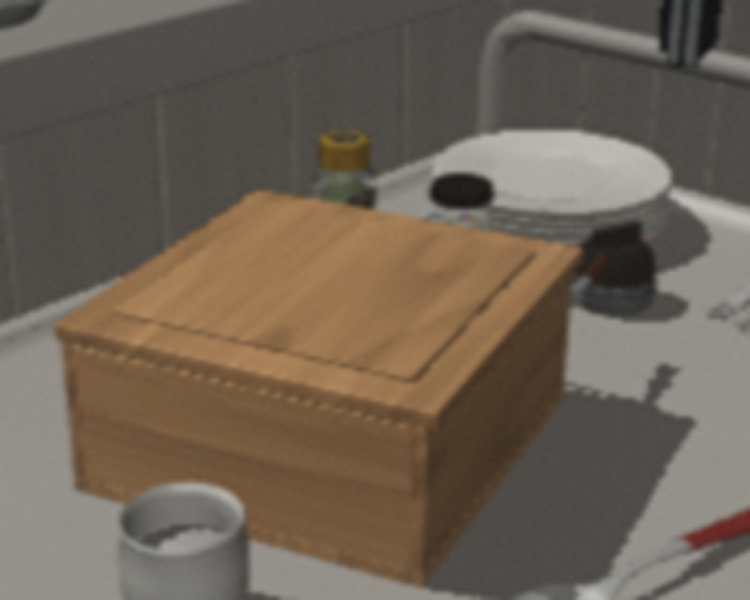

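The lid is flush along its front edge (top face near 115 mm), the gripper is clear, and the pot, jar and timer look undisturbed.

```bash
python3 -c "
from h import *
print(hand_in())"
```

```text
the job is handed in; nothing more can be done
None
```

I unlocked the stay, lowered the lid without letting it drop, pressed it past its catch (about 13 N at most) and let go. It looks fully shut, the jar, pot and timer look undisturbed, and the job went in at about 37 s. The hand-in returned no verdict, and I did not measure the bracket's position directly.

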